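Hang the clamping ring on the swivel hook of the drip stand

TASK

Turn the swivel hook of the drip stand so that its arm points straight out over the middle of the drip tray. Then lift the steel clamping ring (the flat ring with the large open hole) out of the rack and hang it on the hook arm so that it hangs freely above the tray, and leave the clutch disc standing in its slot.

Things in the scene. Friction and masses are not known exactly. Their poses are not given: they have to be found in the camera images.
- hanger: Fixed drip stand. Origin: on the axis of its 18 mm post, at bench level. Its -x axis points over the middle of its aluminium drip tray (22 to 178 mm out from the post, 210 mm wide along y, rim 32 mm above the bench). On the post sits the swivel hook; the top of its collar (34 mm in diameter) is 200 mm above the bench.
- hook (a joint): Angle (rad) of the swivel hook: 0 along the stand's -x axis, growing counter-clockwise from above (+1.57: along the stand's -y), limits +-2.4. One level steel rod, 10 mm in diameter, axis 190 mm above the bench, straight from 17 to 105 mm out from the post axis, then a tip rising 14 mm above rod axis, ending 123 mm out. Light friction (about 2.5 N at the tip), stays where left.
- clamp_ring: Flat steel ring, 176 mm outer, 102 mm inner diameter, 12 mm thick, 0.6 kg, faces alike. Starts on edge in one of two slots of a plywood rack, top edge 188 mm above the bench; slot cheeks reach 72 mm, lift 65 mm to clear. Origin: centre of one face; z is the ring's axis (level while it stands, but for a lean of up to 6 degrees in the slot); middle plane 6 mm along +z.
- clutch_disc: Loose clutch disc, 188 mm in diameter, a splined hub in its middle instead of a large hole, 28 mm thick at the hub, 8 mm at the rim. Stands on edge in the other slot, parallel to the ring, 120 mm from it; which slot is which varies. Origin: on its axis at one end of the hub; z is its axis. To be left alone.

How it is judged:
By the outcome, as a careful person would: the job done as asked, in the order asked, and still so for the second after the job is handed in, with the robot touching nothing.
It also fails if it takes over 58 s, if anything falls off the work surface, if the arm or the gripper's body presses on something with over 40 N, if the wrist force passes 120 N, or if a joint passes its speed limit or range.

ROBOT

A 6-joint arm with a two-finger parallel gripper is mounted at the origin on a cart in front of the work surface, level with it; the furniture and walls round the work are solid. World frame = base frame: x ahead of the robot, y to its left, z up, the work surface at z = 0. Lengths are in m, angles in rad, forces in N, time in s.
With the tool pointing down it reaches from about 0.3 to 0.875 m from the base axis. Payload 6.4 kg.
Tool frame: the origin (TCP) lies on the centre line of the jaws, within the pads' length; the fingertips stand 25 mm ahead of it and the grasp point (between the pads) lies 6 mm ahead of it (ctrl.tips_ahead is the z of the fingertips in the tool frame, in m); z points along the fingers, x is the direction in which the jaws open and shut, and the axes are right-handed (so a half turn about z gives the same grasp; the last joint's range is limited). The gripper opens to 85 mm and grips with 20 to 120 N. Pads are 22 mm wide; open, the fingers measure 114 mm over their backs; the gripper's body (76 mm by 85 mm) begins 54 mm behind the grasp point. The pads swing forward as they close: fully open they stand 13 mm farther back than shut.
Start: joints at [1.017, 0.181, 1.607, -0, 1.354, -0.206], TCP at [0.196, 0.541, 0.256] pointing down, gripper open.
Joint ranges: [-2.99, 2.99], [-0.89, 2.07], [0.3, 2.58], [-1.14, 4.28], [0, 2.63], [-3.12, 3.12]. Speed limits (rad/s): [2.57, 2.57, 3.01, 3.14, 3.14, 3.14].

INTERFACE

Orientations are given as a unit quaternion [w, x, y, z].
In Python, from bench import ctrl gives the robot as it stands.
- The arm moves only by the shell command python3 -m pendant 'ROWS'. ROWS is JSON, a list that holds one entry, the list of rows, each a list of 7 numbers: the shift along the tool's x, y, z in m, then the turn, a rotation vector about the tool's x, y, z in rad, then the closure, from -1 (fully open) to 1 (shut). A call has 1 to 10 rows; each row shifts and turns the commanded pose from where the row before left it, along the tool's axes as they then stand; what a row does not reach is not made up. A row lasts 1/10 s, in which the tool goes at most 50 mm and 8.59 degrees, less where a joint would pass 70% of its speed; a pose out of reach is approached as far as the arm can. A call with a gripper value outside its range is refused whole. The fingers move at their own pace and stop on an object; the grip force is fixed at half the most. Time passes only in rows, so rows that do not move let the fingers close. It gives the time, the measured TCP pose, the force and the opening at its end, in the units of the state.
- ctrl.get_obs(): the state, without advancing time (a new reading comes with each control period).
- ctrl.camera(name): name is "scene" or "top" or "wrist"; returns (picture, depth): 400x640x3 uint8, red, green, blue; 400x640 float32, m along the optical axis (not along the pixel's ray), 0 where there is no reading.
- ctrl.calibration(name): a dict with "fov_y" (degrees; the focal length in pixels is half the picture's height over the tangent of half this angle, whatever the lens; pixels are square), "cx", "cy" (the principal point, pixels), "camera_from_world" (4x4, takes a point from world to camera coordinates). Camera axes: x right, y down, z forward; pixel columns grow to the right and rows downward; lengths in m; the calibration is good to about 2 mm. A picture is of the moment at which its call begins: read the wrist's pose just before it. calibration takes no time and is no camera call; for the wrist camera it gives the pose at the moment of the call.
- ctrl.hand_in(): hands the job in, once; it reports no verdict.
The state is a dict: "time_s": time; "q": joint angles; "dq": joint speeds; "joint_efforts": joint torques, N m; "eef_pos": TCP position; "eef_rot": TCP orientation; "wrist_force": force on the tool from outside, world axes, zero at the start; "torque": the same for the moment, N m; "opening": opening from 0.0 (shut) to 1.0 (fully open).
Only numpy, scipy, OpenCV 4.12 (cv2) and the standard library are available. Lean on these libraries where they do the work, as an engineer would, in place of code of your own. Each camera call takes 0.05 s, during which the arm holds its last target.

## Working session

There is one attempt and no reset: what is moved stays moved. The work goes in short steps, Python scripts to look and compute and a shell command to move; the robot and the scene stay as the last step left them, time stands still between calls to the robot, and variables do not carry over. Pictures are saved under pics/ and viewed, and the job is handed in when it is done.

```bash
ls; mkdir -p pics
python3 - <<'E'
from bench import ctrl
import cv2,numpy as np
print(ctrl.get_obs())
for n in ("scene","top","wrist"):
    c=ctrl.calibration(n)
    p,d=ctrl.camera(n)
    cv2.imwrite(f"pics/{n}0.png",p[:,:,::-1]); np.savez(f"pics/{n}0.npz",p=p,d=d,T=c["camera_from_world"],k=[c["fov_y"],c["cx"],c["cy"]])
    print(n,c)
E
```

```text
pics
{'time_s': 0.0, 'q': array([ 1.01669401e+00,  1.81530821e-01,  1.60800738e+00,  1.60806892e-05,
        1.35379751e+00, -2.06297905e-01]), 'dq': array([ 1.43944481e-03,  8.84681978e-04,  9.75680476e-04, -1.75172004e-03,
        3.09229509e-05,  8.47189862e-04]), 'joint_efforts': array([ 1.08884735e-04, -4.44890964e+01, -3.51325643e+01, -4.33441201e-04,
        9.41467501e-03,  4.56530643e-06]), 'eef_pos': array([0.19568523, 0.54013834, 0.25539016]), 'eef_rot': array([ 3.36342134e-04,  8.18790804e-01,  5.74091335e-01, -8.04049344e-04]), 'wrist_force': array([-0.1598947 , -0.63880936, -0.84655032]), 'torque': array([ 0.04854501, -0.02730938, -0.03990935]), 'opening': 0.9971631539516658}
scene {'fov_y': 44.91899020425391, 'cx': 325.53370274506665, 'cy': 198.56321940269956, 'camera_from_world': array([[ 0.91461246, -0.40425792,  0.00771861, -0.48310646],
       [-0.19328966, -0.45391565, -0.86982739,  0.22751657],
       [ 0.35513821,  0.79406305, -0.49329578,  1.19765714],
       [ 0.        ,  0.        ,  0.        ,  1.        ]])}
top {'fov_y': 54.890699850383086, 'cx': 313.80514909287285, 'cy': 203.15472993838745, 'camera_from_world': array([[ 0.01205148, -0.99992613, -0.00158229,  0.02078705],
       [-0.9963748 , -0.01187538, -0.08423919,  0.56715117],
       [ 0.08421418,  0.00259176, -0.99644431,  1.06939115],
       [ 0.        ,  0.        ,  0.        ,  1.        ]])}
wrist {'fov_y': 66.10125703872497, 'cx': 318.82500205975714, 'cy': 202.35903114825072, 'camera_from_world': array([[ 0.34009579,  0.94038817, -0.0022219 , -0.57410236],
       [ 0.89124563, -0.32156754,  0.31980549, -0.04220056],
       [ 0.30002681, -0.11074476, -0.94748061,  0.37997968],
       [ 0.        ,  0.        ,  0.        ,  1.        ]])}
```

View pics/scene0.png

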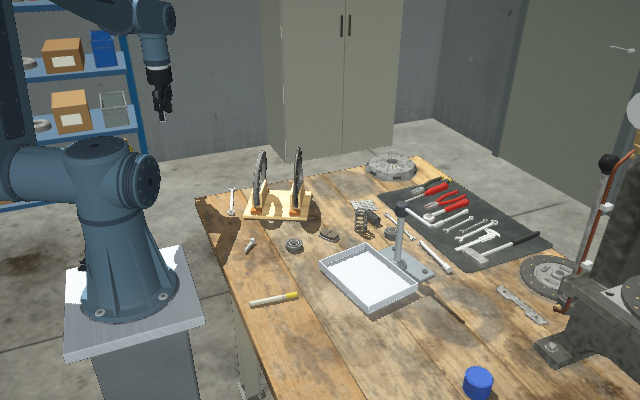

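View pics/top0.png

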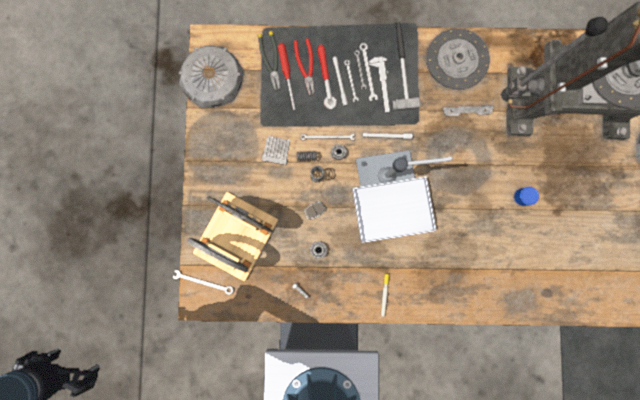

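View pics/wrist0.png

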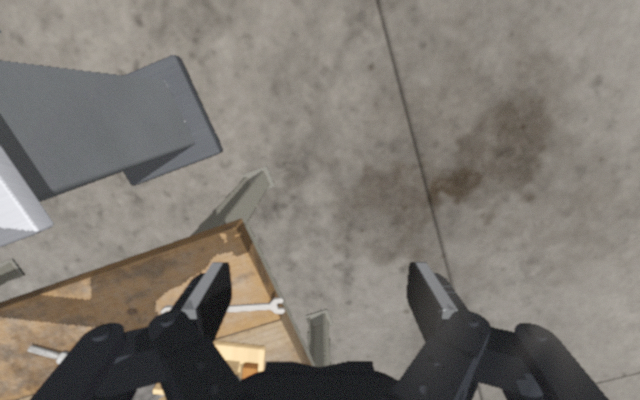

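The pictures show:
- **Rack:** at about (235,235) in the top view, with two upright discs.
- **Stand:** post cap at about (400,163), with the tray below it at (395,208).
- **Hook rod:** runs right from the post to about (450,158), so it points away from the tray.

Next I zoom in and take 3D points.

```bash
cat > h.py <<'E'
import numpy as np,cv2
from bench import ctrl
def snap(n,tag):
    c=ctrl.calibration(n); p,d=ctrl.camera(n)
    np.savez(f"pics/{n}{tag}.npz",p=p,d=d,T=c["camera_from_world"],k=[c["fov_y"],c["cx"],c["cy"]])
    cv2.imwrite(f"pics/{n}{tag}.png",p[:,:,::-1]); return load(n,tag)
def load(n,tag):
    z=np.load(f"pics/{n}{tag}.npz"); return z["p"],z["d"],z["T"],z["k"]
def world(L):
    p,d,T,k=L; f=200/np.tan(np.radians(k[0]/2))
    v,u=np.mgrid[:400,:640]
    P=np.stack([(u-k[1])/f*d,(v-k[2])/f*d,d],-1)
    W=(P-T[:3,3])@T[:3,:3]; W[d==0]=np.nan
    return W
def proj(L,X):
    p,d,T,k=L; f=200/np.tan(np.radians(k[0]/2))
    c=np.atleast_2d(X)@T[:3,:3].T+T[:3,3]
    return c[:,:2]/c[:,2:]*f+k[1:]
def crop(L,x0,y0,x1,y1,s,name):
    cv2.imwrite("pics/"+name,cv2.resize(L[0][y0:y1,x0:x1,::-1],None,fx=s,fy=s,interpolation=cv2.INTER_CUBIC))
E
python3 - <<'E'
from h import *
L=load("top",'0'); crop(L,170,180,300,290,5,"t_rack.png"); crop(L,340,130,480,250,5,"t_st.png")
S=load("scene",'0'); crop(S,230,130,330,230,6,"s_rack.png"); crop(S,310,180,480,330,4,"s_st.png")
W=world(L)
for nm,(x0,y0,x1,y1),zl,zh in [("rackhi",(170,180,300,290),.1,.25),("sthi",(340,130,480,200),.15,.25),("rim",(340,160,450,250),.025,.04)]:
    m=np.zeros((400,640),bool); m[y0:y1,x0:x1]=1
    m&=(W[...,2]>zl)&(W[...,2]<zh)
    P=W[m]; print(nm,len(P),P.min(0),P.max(0),P.mean(0))
    if nm=="sthi":
        for q in sorted(P.tolist(),key=lambda a:a[1])[::6]: print(np.round(q,3))
E
```

```text
rackhi 844 [0.37890436 0.13802652 0.10048368] [0.57407835 0.34747066 0.20202257] [0.47404197 0.23937826 0.1628041 ]
sthi 365 [ 0.63320048 -0.3004927   0.16690249] [ 0.66739095 -0.16384653  0.20598733] [ 0.65284409 -0.21379108  0.19563444]
[ 0.662 -0.3    0.202]
[ 0.666 -0.298  0.203]
[ 0.66  -0.293  0.201]
[ 0.66  -0.292  0.199]
[ 0.663 -0.288  0.195]
[ 0.666 -0.286  0.195]
[ 0.666 -0.283  0.191]
[ 0.66  -0.278  0.197]
[ 0.663 -0.276  0.196]
[ 0.663 -0.272  0.195]
[ 0.66  -0.268  0.197]
[ 0.663 -0.265  0.194]
[ 0.663 -0.261  0.197]
[ 0.658 -0.257  0.195]
[ 0.658 -0.254  0.197]
[ 0.661 -0.25   0.193]
[ 0.661 -0.248  0.193]
[ 0.653 -0.243  0.193]
[ 0.658 -0.24   0.195]
[ 0.656 -0.236  0.193]
[ 0.655 -0.233  0.196]
[ 0.651 -0.228  0.193]
[ 0.653 -0.226  0.193]
[ 0.652 -0.223  0.188]
[ 0.653 -0.219  0.193]
[ 0.655 -0.216  0.196]
[ 0.652 -0.211  0.196]
[ 0.648 -0.206  0.194]
[ 0.65  -0.204  0.194]
[ 0.65  -0.202  0.194]
[ 0.655 -0.197  0.195]
[ 0.642 -0.193  0.199]
[ 0.651 -0.192  0.202]
[ 0.644 -0.191  0.199]
[ 0.662 -0.189  0.197]
[ 0.642 -0.188  0.199]
[ 0.64  -0.186  0.197]
[ 0.663 -0.186  0.2  ]
[ 0.651 -0.185  0.202]
[ 0.644 -0.183  0.2  ]
[ 0.658 -0.183  0.202]
[ 0.647 -0.181  0.198]
[ 0.637 -0.181  0.2  ]
[ 0.667 -0.18   0.193]
[ 0.647 -0.179  0.199]
[ 0.654 -0.179  0.2  ]
[ 0.664 -0.177  0.197]
[ 0.649 -0.176  0.2  ]
[ 0.651 -0.176  0.201]
[ 0.659 -0.174  0.198]
[ 0.641 -0.174  0.2  ]
[ 0.662 -0.172  0.196]
[ 0.636 -0.172  0.176]
[ 0.653 -0.171  0.202]
[ 0.652 -0.17   0.197]
[ 0.646 -0.169  0.199]
[ 0.652 -0.167  0.196]
[ 0.654 -0.167  0.199]
[ 0.645 -0.166  0.181]
[ 0.654 -0.165  0.197]
[ 0.648 -0.164  0.176]
rim 402 [ 0.4588863  -0.31306209  0.02500313] [ 0.66385412 -0.08259392  0.03983713] [ 0.56896433 -0.19793005  0.03081099]
```

```bash
ls pics
```

```text
s_rack.png
s_st.png
scene0.npz
scene0.png
t_rack.png
t_st.png
top0.npz
top0.png
wrist0.npz
wrist0.png
```

View pics/t_rack.png

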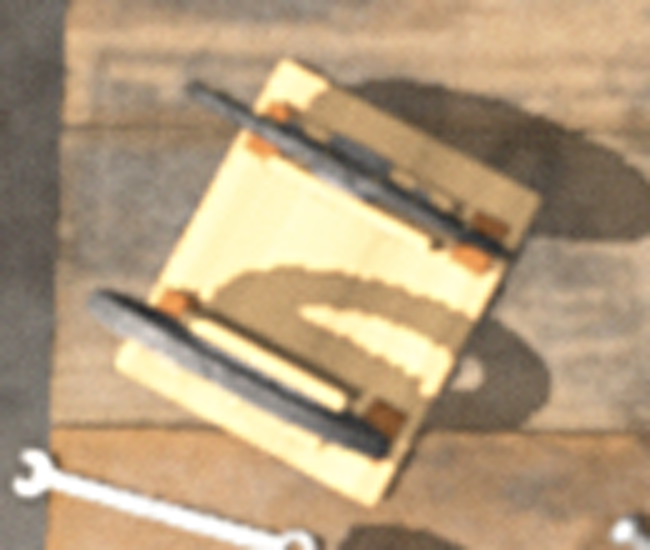

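View pics/t_st.png

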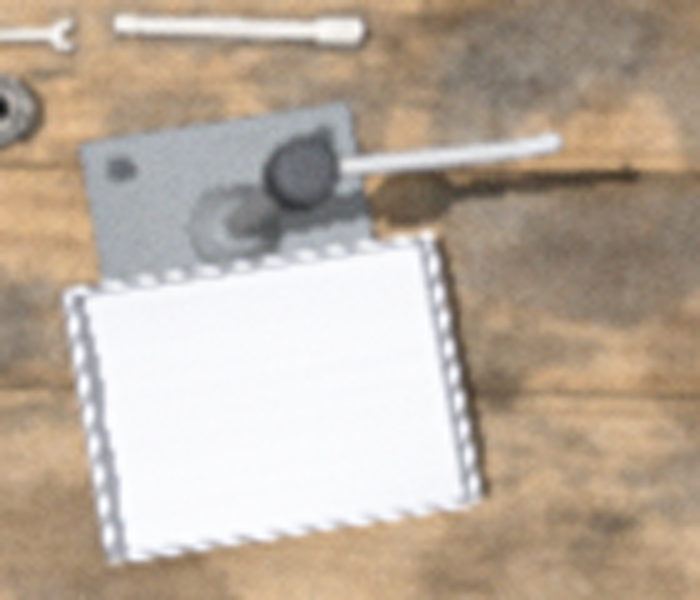

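View pics/s_rack.png

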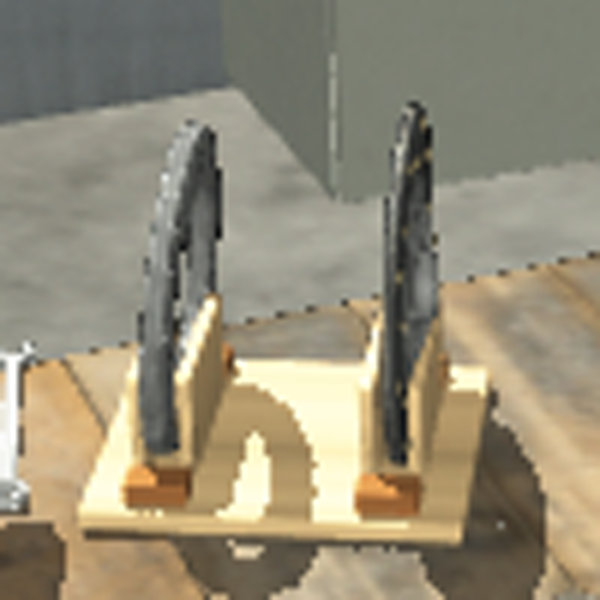

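View pics/s_st.png

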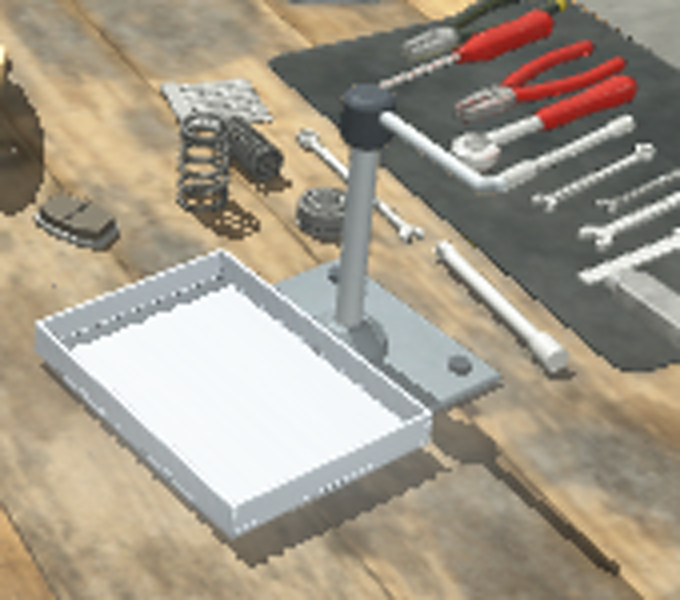

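The near item (low x) is the ring: its hole shows in both the scene view and its shadow. The hub is on the far item. The hook points roughly along world -y. Next I fit the poses.

Run:
```python
from h import *
for cam in ("top","scene"):
    L=load(cam,'0'); W=world(L); v,u=np.mgrid[:400,:640]
    # rim + floor of tray
    box=(W[...,0]>.42)&(W[...,0]<.70)&(W[...,1]>-.34)&(W[...,1]<-.06)
    m=box&(W[...,2]>.026)&(W[...,2]<.036)
    r=cv2.minAreaRect(W[m][:,:2].astype(np.float32)*1000); print(cam,"rim",m.sum(),r)
    wht=box&(L[0].min(-1)>190)&(W[...,2]<.05); 
    if wht.sum(): print("white",wht.sum(),W[wht][:,2].mean(),cv2.minAreaRect(W[wht][:,:2].astype(np.float32)*1000))
    m=(np.hypot(W[...,0]-.65,W[...,1]+.18)<.03)&(W[...,2]>.15)&(W[...,2]<.215)
    print("collar",m.sum(),cv2.minEnclosingCircle(W[m][:,:2].astype(np.float32)*1000), W[m].mean(0))
    m=(np.abs(W[...,0]-.655)<.04)&(W[...,1]<-.205)&(W[...,1]>-.285)&(W[...,2]>.17)&(W[...,2]<.22)
    P=W[m]; print("rod",m.sum(),P.mean(0),cv2.fitLine(P[:,:2].astype(np.float32),cv2.DIST_HUBER,0,.001,.001).ravel())
    # ring, disc points
    for nm,s in(("near",0),("far",1)):
        a=np.array([.894,-.447]); n=W[...,:2]@a
        b=(np.abs(W[...,0]-.47)<.15)&(np.abs(W[...,1]-.24)<.15)&(W[...,2]>.085)&(W[...,2]<.22)
        mid=.316
        m=b&((n>mid) if s else (n<mid)); P=W[m]
        if len(P)<20: continue
        c=P.mean(0); U,S,V=np.linalg.svd(P-c,full_matrices=False)
        print(nm,m.sum(),"c",c,"normal",V[2],"sd",S/len(P)**.5,"zmax",np.percentile(P[:,2],99.5), "nrange",np.percentile(P[:,:2]@a,[1,50,99]))
        t=np.array([.447,.894]); print("   t",np.percentile(P[:,:2]@t,[.5,50,99.5]))
```

```text
top rim 370 ((570.1693725585938, -194.07284545898438), (192.3106231689453, 210.35958862304688), 9.626168251037598)
white 3936 0.012587387178843815 ((555.3546142578125, -203.03224182128906), (159.8208770751953, 223.01612854003906), 9.555830955505371)
collar 206 ((649.399169921875, -186.72007751464844), 22.94426155090332) [ 0.64850424 -0.18083275  0.19586101]
rod 135 [ 0.65715732 -0.24504192  0.19423509] [ 0.11286639 -0.9936102   0.65562075 -0.23592913]
near 444 c [0.42383851 0.26408386 0.16327702] normal [-0.88190764  0.47038309  0.03128359] sd [0.04793046 0.0226551  0.00387851] zmax 0.1888210438086299 nrange [0.25100319 0.26104086 0.26760095]
   t [0.34927812 0.42298907 0.51370897]
far 418 c [0.52716494 0.21311038 0.15925743] normal [-0.8824973   0.46832645 -0.04323035] sd [0.04394478 0.03124104 0.00481145] zmax 0.20140961816706 nrange [0.36254155 0.37629384 0.38778227]
   t [0.34268738 0.42758741 0.51919599]
scene rim 573 ((570.560791015625, -195.9581756591797), (194.3277587890625, 215.73228454589844), 9.093890190124512)
white 2535 0.012441346909433383 ((564.0205688476562, -179.93991088867188), (185.6712188720703, 250.5072479248047), 8.531709671020508)
collar 237 ((649.7435913085938, -187.18154907226562), 22.372764587402344) [ 0.64597748 -0.18946303  0.18429682]
rod 111 [ 0.65667939 -0.2468528   0.19217427] [ 0.1374417  -0.99050987  0.6549163  -0.24007496]
near 349 c [0.41640576 0.24966775 0.13830683] normal [-0.87850592  0.46911443  0.09032719] sd [0.05369721 0.03070702 0.00411121] zmax 0.18614416181897186 nrange [0.24953887 0.26129865 0.26898851]
   t [0.34691822 0.39122621 0.51345333]
far 346 c [0.51784763 0.18930449 0.14228694] normal [-0.86425706  0.49997649 -0.05552692] sd [0.0448869  0.03048775 0.00311982] zmax 0.2005081928205698 nrange [0.37026119 0.37834048 0.38964314]
   t [0.33746429 0.39548106 0.51050547]
```

```bash
python3 -m pendant '[[[0,0,-0.008,0,0,0.138,-1],[0,0,-0.008,0,0,0.138,-1],[0,0,-0.008,0,0,0.138,-1],[0,0,-0.008,0,0,0.138,-1],[0,0,-0.008,0,0,0.138,-1],[0,0,-0.008,0,0,0.138,-1],[0,0,-0.008,0,0,0.138,-1],[0,0,-0.008,0,0,0.138,-1]]]'
cat >> h.py <<'E'
from scipy.spatial.transform import Rotation as R
def pose():
    o=ctrl.get_obs(); q=o["eef_rot"]; return o, np.array(o["eef_pos"]), R.from_quat([q[1],q[2],q[3],q[0]]).as_matrix()
def go(target,yaw=None):
    "tool-frame shift to target, and turn about tool z to bring tool x to yaw(deg)"
    o,p,M=pose(); d=M.T@(np.array(target)-p)
    y=np.degrees(np.arctan2(M[1,0],M[0,0]))
    print("t",round(o["time_s"],2),"pos",p.round(4),"yaw",y.round(2),"z",M[:,2].round(4),"shift",d.round(4), "turnz",None if yaw is None else round(float(np.radians((y-yaw+180)%360-180)),4),"q",o["q"].round(2),"open",round(o["opening"],3),"F",o["wrist_force"].round(1),"tips",ctrl.tips_ahead)
E
python3 - <<'E'
from h import *
go([.6586,-.2604,.30],6.9)
E
```

```text
time_s: 0.95
eef_pos: [0.1959, 0.5404, 0.3202]
eef_rot: [0.0, 0.998, 0.057, -0.0]
wrist_force: [0.3, -0.3, 0.5]
opening: 1.001
t 0.95 pos [0.1959 0.5404 0.3202] yaw 6.49 z [-4.e-04 -6.e-04 -1.e+00] shift [0.3692 0.848  0.0205] turnz -0.0071 q [1.02 0.13 1.53 0.   1.48 0.9 ] open 1.001 F [ 0.3 -0.3  0.5] tips 0.025
```

```bash
python3 -m pendant '[[[0.0185,0.0424,0,0,0,0,-1],[0.0185,0.0424,0,0,0,0,-1],[0.0185,0.0424,0,0,0,0,-1],[0.0185,0.0424,0,0,0,0,-1],[0.0185,0.0424,0,0,0,0,-1],[0.0185,0.0424,0,0,0,0,-1],[0.0185,0.0424,0,0,0,0,-1],[0.0185,0.0424,0,0,0,0,-1],[0.0185,0.0424,0,0,0,0,-1],[0.0185,0.0424,0,0,0,0,-1]]]'
python3 -m pendant '[[[0.0185,0.0424,0,0,0,0,-1],[0.0185,0.0424,0,0,0,0,-1],[0.0185,0.0424,0,0,0,0,-1],[0.0185,0.0424,0,0,0,0,-1],[0.0185,0.0424,0,0,0,0,-1],[0.0185,0.0424,0,0,0,0,0],[0.0185,0.0424,0,0,0,0,0.2],[0,0,0,0,0,0,0.3],[0,0,0,0,0,0,0.3]]]'
python3 - <<'E'
from h import *
go([.6586,-.2604,.30],6.9)
L=snap("wrist","1"); T=snap("top","1"); W=world(L)
m=(np.abs(W[...,0]-.655)<.05)&(W[...,1]<-.205)&(W[...,1]>-.285)&(W[...,2]>.17)&(W[...,2]<.22)
P=W[m]; print(m.sum()); 
if m.sum()>10: print(P.mean(0),cv2.fitLine(P[:,:2].astype(np.float32),cv2.DIST_HUBER,0,.001,.001).ravel())
E
```

```text
time_s: 1.95
eef_pos: [0.4305, 0.1397, 0.3203]
eef_rot: [-0.0, 0.998, 0.059, 0.0]
wrist_force: [1.1, -0.0, -0.4]
opening: 1.001
time_s: 2.85
eef_pos: [0.5936, -0.1386, 0.3191]
eef_rot: [-0.001, 0.998, 0.059, -0.001]
wrist_force: [0.2, 0.2, 0.4]
opening: 0.359
t 2.85 pos [ 0.5936 -0.1386  0.3191] yaw 6.72 z [-0.002   0.0012 -1.    ] shift [0.0503 0.1286 0.0188] turnz -0.0032 q [-0.42  0.21  1.44  0.    1.49 -0.54] open 0.359 F [0.2 0.2 0.4] tips 0.025
0
```

View pics/wrist1.png

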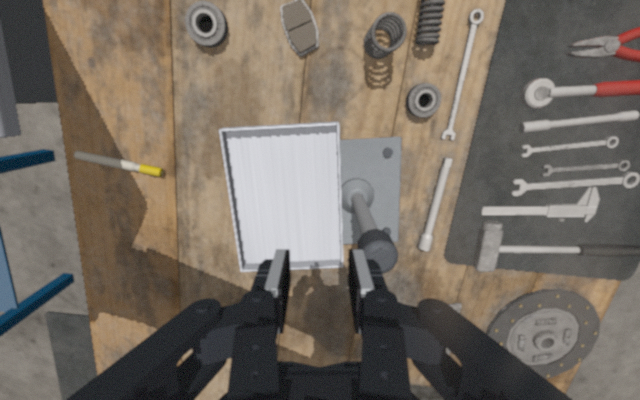

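The wrist view shows the tray at about (220–342, 123–270) and the collar at (378,247). The fingers hide the rod. I'll measure the tray and collar from this picture.

Run:
```python
from h import *
for cam in ("wrist","top"):
    L=load(cam,'1'); W=world(L)
    box=(W[...,0]>.42)&(W[...,0]<.70)&(W[...,1]>-.34)&(W[...,1]<-.06)
    m=box&(W[...,2]>.027)&(W[...,2]<.036)
    P=W[m][:,:2]
    th=np.radians(9.5); 
    for pst in [np.array([.649,-.181])]:
        ex=np.array([np.cos(th),np.sin(th)]); ey=np.array([-ex[1],ex[0]])
        Q=(P-pst)@np.stack([ex,ey],1)*1000
        print(cam,len(Q),np.percentile(Q[:,0],[1,50,99]),np.percentile(Q[:,1],[1,50,99]))
        # edge fits
        def line(sel,i):
            A=Q[sel]; c=np.polyfit(A[:,1-i],A[:,i],1); return np.degrees(np.arctan(c[0])).round(2),A[:,i].mean().round(1),len(A)
        inx=(Q[:,0]>-170)&(Q[:,0]<-30); iny=np.abs(Q[:,1])<95
        print("x-far",line(iny&(Q[:,0]<-165),0),"x-near",line(iny&(Q[:,0]>-35)&(Q[:,0]<-10),0),"y-",line(inx&(Q[:,1]<-95),1),"y+",line(inx&(Q[:,1]>95),1))
    m=(np.hypot(W[...,0]-.65,W[...,1]+.18)<.03)&(W[...,2]>.196)&(W[...,2]<.206)
    print("collar",m.sum(),cv2.minEnclosingCircle(W[m][:,:2].astype(np.float32)*1000), W[m].mean(0), W[m].min(0),W[m].max(0))
```

```text
wrist 1351 [-174.50734115  -80.29654105   13.62691124] [-106.59951671   10.74922504  102.89940052]
x-far (np.float64(-0.23), np.float64(-172.7), 379) x-near (np.float64(-0.28), np.float64(-21.2), 303) y- (np.float64(0.23), np.float64(-104.8), 179) y+ (np.float64(0.26), np.float64(101.5), 278)
collar 663 ((651.9492797851562, -181.57318115234375), 16.231266021728516) [ 0.65319636 -0.17777923  0.19860867] [ 0.63724355 -0.19516229  0.19604363] [ 0.66779289 -0.16561663  0.20091127]
top 156 [-175.81320109  -96.79857698  -21.65614388] [-104.9662565   -46.27528221  105.08936126]
x-far (np.float64(-0.14), np.float64(-174.3), 47) x-near (np.float64(-0.65), np.float64(-23.1), 16) y- (np.float64(0.04), np.float64(-102.8), 60) y+ (np.float64(0.38), np.float64(103.7), 27)<stdin>:18: RuntimeWarning: Mean of empty slice.
  ret = um.true_divide(
Traceback (most recent call last):
ValueError: zero-size array to reduction operation minimum which has no identity
```

```bash
python3 -m pendant '[[[0.0128,0.0322,0.005,0,0,0,0.3],[0.0128,0.0322,0.005,0,0,0,0.3],[0.0128,0.0322,0.005,0,0,0,0.3],[0.0128,0.0322,0.005,0,0,0,0.3],[0,0,0,0,0,0,0.3],[0,0,0,0,0,0,0.3]]]'
python3 - <<'E'
from h import *
go([.6592,-.2605,.203],6.6)
L=snap("top","2"); crop(L,340,130,480,250,5,"t2.png")
L=snap("scene","2"); crop(L,310,130,480,330,4,"s2.png")
E
```

```text
time_s: 3.55
eef_pos: [0.6597, -0.2584, 0.3]
eef_rot: [-0.001, 0.998, 0.06, -0.0]
wrist_force: [-0.3, 1.0, -0.2]
opening: 0.351
t 3.55 pos [ 0.6597 -0.2584  0.3   ] yaw 6.86 z [-8.e-04  1.e-03 -1.e+00] shift [-0.0007  0.0021  0.097 ] turnz 0.0045 q [-0.54  0.45  1.18  0.    1.52 -0.66] open 0.351 F [-0.3  1.  -0.2] tips 0.025
```

View pics/s2.png

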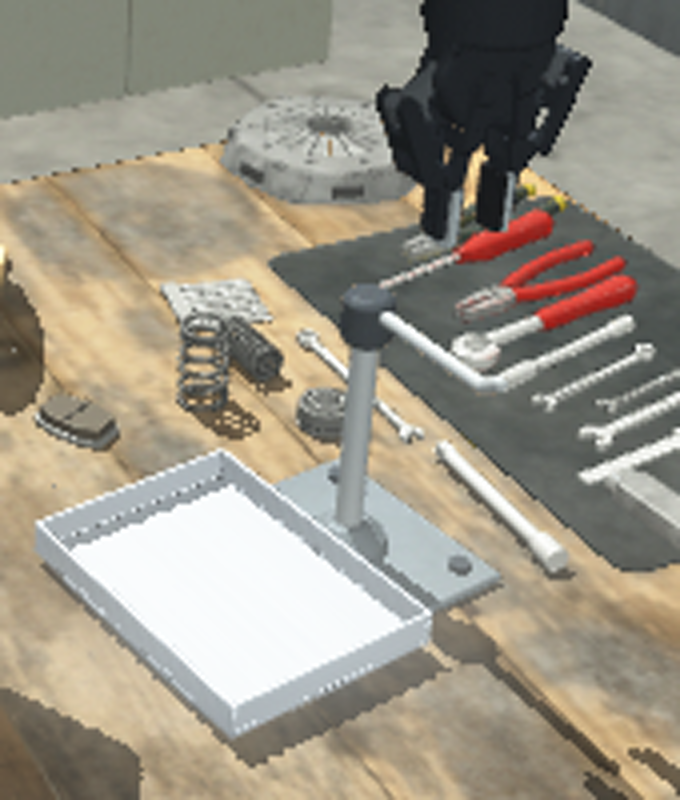

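The fingers are above the rod and straddle it in the view: rod from (385,315) to (490,380), fingers at (440,210) and (490,205). Now I descend.

```bash
python3 -m pendant '[[[0,0.001,0.02,0,0,0,0.3],[0,0.001,0.02,0,0,0,0.3],[0,0,0.02,0,0,0,0.3],[0,0,0.019,0,0,0,0.3],[0,0,0.018,0,0,0,0.3],[0,0,0,0,0,0,0.6],[0,0,0,0,0,0,0.68],[0,0,0,0,0,0,0.68]]]'
python3 - <<'E'
from h import *
go([.6592,-.2605,.203],6.6)
L=snap("scene","3"); crop(L,310,130,480,330,4,"s3.png")
E
```

```text
time_s: 4.45
eef_pos: [0.661, -0.2614, 0.2055]
eef_rot: [0.001, 0.998, 0.06, 0.001]
wrist_force: [-0.1, -0.3, 0.8]
opening: 0.159
t 4.45 pos [ 0.661  -0.2614  0.2055] yaw 6.86 z [ 0.0026 -0.0015 -1.    ] shift [-0.0017 -0.0011  0.0025] turnz 0.0045 q [-0.54  0.52  1.27  0.    1.35 -0.66] open 0.159 F [-0.1 -0.3  0.8] tips 0.025
```

View pics/s3.png

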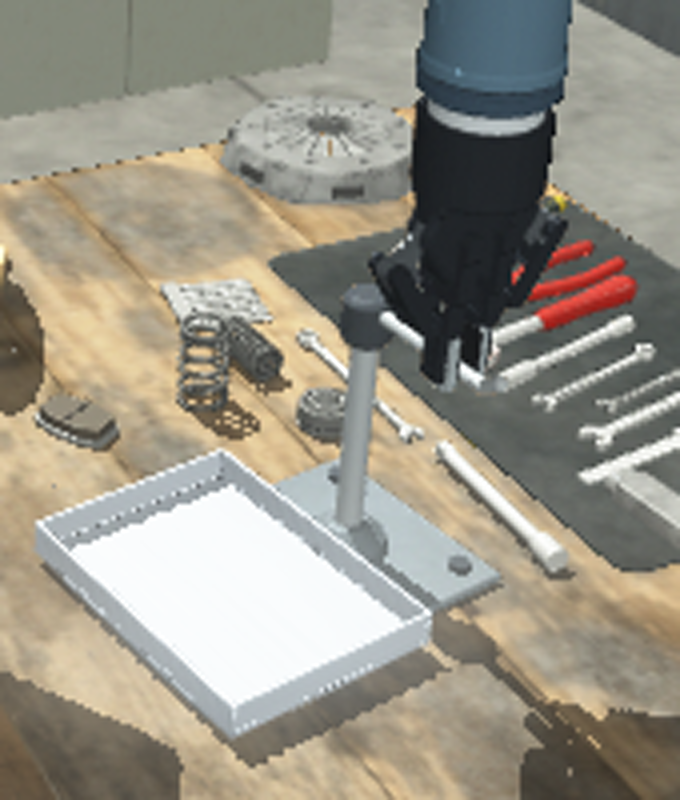

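The rod lies between the fingers. Now I swing it about the post: 1.52 rad clockwise at r≈81 mm.

```bash
python3 -m pendant '[[[-0.0103,-0.00065,0,0,0,0.1268,0.68],[-0.0103,-0.00065,0,0,0,0.1268,0.68],[-0.0103,-0.00065,0,0,0,0.1268,0.68],[-0.0103,-0.00065,0,0,0,0.1268,0.68],[-0.0103,-0.00065,0,0,0,0.1268,0.68]]]'
python3 - <<'E'
from h import *
a=np.radians(-83.14)-5*.1268
go([.65+.0812*np.cos(a),-.181+.0812*np.sin(a),.205],6.86-5*np.degrees(.1268))
E
```

```text
time_s: 5.0
eef_pos: [0.612, -0.2517, 0.2054]
eef_rot: [0.0, 0.966, -0.257, 0.003]
wrist_force: [5.2, 1.0, -0.5]
opening: 0.166
t 5.0 pos [ 0.612  -0.2517  0.2054] yaw -29.79 z [ 0.0056 -0.0016 -1.    ] shift [-0.0016  0.001   0.0004] turnz -0.0057 q [-0.57  0.41  1.42  0.    1.3  -0.05] open 0.166 F [ 5.2  1.  -0.5] tips 0.025
```

```bash
python3 -m pendant '[[[-0.0103,-0.00065,0,0,0,0.1268,0.68],[-0.0103,-0.00065,0,0,0,0.1268,0.68],[-0.0103,-0.00065,0,0,0,0.1268,0.68],[-0.0103,-0.00065,0,0,0,0.1268,0.68],[-0.0103,-0.00065,0,0,0,0.1268,0.68],[-0.0051,-0.00016,0,0,0,0.0634,0.68],[-0.0051,-0.00016,0,0,0,0.0634,0.68],[-0.0051,-0.00016,0,0,0,0.0634,0.68],[-0.0051,-0.00016,0,0,0,0.0634,0.68],[0,0,0,0,0,0,0.68]]]'
python3 - <<'E'
from h import *
a=np.radians(9.7)
go([.65-.0812*np.cos(a),-.181-.0812*np.sin(a),.205],-80.3)
E
```

```text
time_s: 6.0
eef_pos: [0.5713, -0.195, 0.2053]
eef_rot: [-0.0, 0.764, -0.645, 0.002]
wrist_force: [1.1, -0.6, 1.2]
opening: 0.158
t 6.0 pos [ 0.5713 -0.195   0.2053] yaw -80.37 z [ 0.0034 -0.0022 -1.    ] shift [-0.0005  0.0013  0.0003] turnz -0.0012 q [-0.53  0.29  1.58 -0.    1.27  0.88] open 0.158 F [ 1.1 -0.6  1.2] tips 0.025
```

```bash
python3 -m pendant '[[[-0.0005,0,0,0,0,0,0.8],[0,0,0,0,0,0,0.85],[0,0,0,0,0,0,0.85],[0,0,0,0,0,0,0.85]]]'
python3 -m pendant '[[[0,0,0,0,0,0,0.4],[0,0,0,0,0,0,0.3],[0,0,0,0,0,0,0.3],[0,0,-0.02,0,0,0,0.3],[0,0,-0.03,0,0,0,0.3],[0,0,-0.04,0,0,0,0.3],[0,0,-0.04,0,0,0,0.3]]]'
python3 - <<'E'
from h import *
go([.42,.27,.335],-28)
E
```

```text
time_s: 6.4
eef_pos: [0.5712, -0.1951, 0.2053]
eef_rot: [-0.0, 0.764, -0.645, 0.002]
wrist_force: [1.5, -1.6, 6.3]
opening: 0.088
time_s: 7.1
eef_pos: [0.5696, -0.1937, 0.3336]
eef_rot: [0.0, 0.764, -0.645, -0.001]
wrist_force: [1.2, -0.4, -0.2]
opening: 0.353
t 7.1 pos [ 0.5696 -0.1937  0.3336] yaw -80.34 z [-0.0021  0.0014 -1.    ] shift [-4.822e-01  6.960e-02 -4.000e-04] turnz -0.9134 q [-0.52  0.19  1.44  0.    1.51  0.88] open 0.353 F [ 1.2 -0.4 -0.2] tips 0.025
```

```bash
python3 -m pendant '[[[-0.043,0.005,0,0,0,0,0.3],[-0.043,0.005,0,0,0,0,0.3],[-0.043,0.005,0,0,0,0,0.3],[-0.043,0.005,0,0,0,0,0.3],[-0.043,0.005,0,0,0,0,0.3],[-0.043,0.005,0,0,0,0,0],[-0.043,0.005,0,0,0,0,0]]]'
python3 -m pendant '[[[0,0,0,0,0,-0.114,0],[0,0,0,0,0,-0.114,0],[0,0,0,0,0,-0.114,0],[0,0,0,0,0,-0.114,0],[0,0,0,0,0,-0.114,0],[0,0,0,0,0,-0.114,0],[0,0,0,0,0,-0.114,0],[0,0,0,0,0,-0.114,0]]]'
python3 - <<'E'
from h import *
go([.42,.27,.335],-28)
L=snap("top","4"); crop(L,340,130,480,250,5,"t4.png")
W=world(L); snap("wrist","4"); S=snap("scene","4")
for n,W in (("top",W),("scene",world(S))):
    m=(W[...,0]>.53)&(W[...,0]<.628)&(W[...,1]<-.15)&(W[...,1]>-.23)&(W[...,2]>.175)&(W[...,2]<.22)
    P=W[m]; l=cv2.fitLine(P[:,:2].astype(np.float32),cv2.DIST_HUBER,0,.001,.001).ravel(); print(n,m.sum(),P.mean(0),l,np.degrees(np.arctan(l[1]/l[0])), P.min(0))
    d=P.mean(0)[:2]-[.65,-.181]; print("from post",np.degrees(np.arctan2(d[1],d[0]))+180)
E
```

```text
time_s: 7.8
eef_pos: [0.4842, 0.0984, 0.333]
eef_rot: [0.0, 0.764, -0.645, -0.0]
wrist_force: [0.5, 0.6, -0.5]
opening: 0.503
time_s: 8.6
eef_pos: [0.4849, 0.0969, 0.3328]
eef_rot: [0.0, 0.971, -0.24, -0.001]
wrist_force: [0.9, 0.1, 0.0]
opening: 0.498
t 8.6 pos [0.4849 0.0969 0.3328] yaw -27.81 z [-1.2e-03  2.0e-04 -1.0e+00] shift [-0.1382 -0.1228 -0.002 ] turnz 0.0033 q [-0.04 -0.06  1.71  0.    1.5   0.44] open 0.498 F [0.9 0.1 0. ] tips 0.025
top 178 [ 0.57964929 -0.19158378  0.19490176] [ 0.98692095  0.16120493  0.5672617  -0.19332056] 9.276842 [ 0.53101416 -0.20405227  0.18725268]
from post 8.555590757870334
scene 145 [ 0.57797674 -0.19666469  0.19330228] [ 0.9854161   0.17016181  0.5800218  -0.1968123 ] 9.797227 [ 0.53139367 -0.20672101  0.18607004]
from post 12.270442918785022
```

View pics/t4.png

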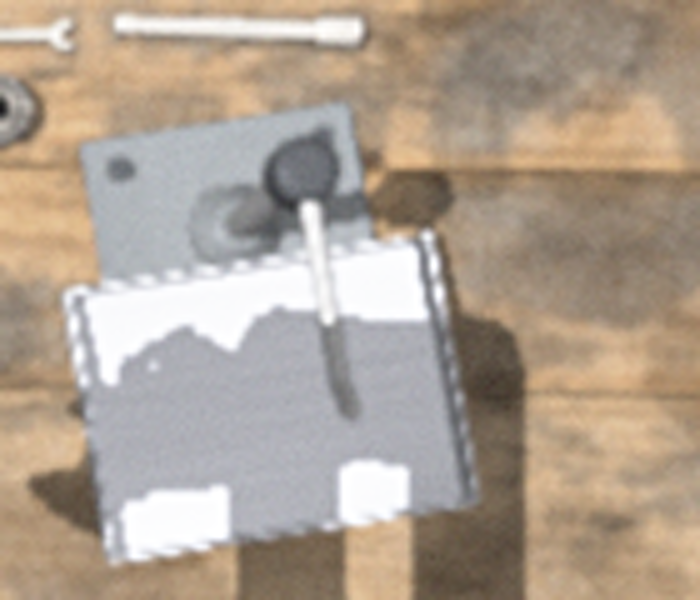

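View pics/wrist4.png

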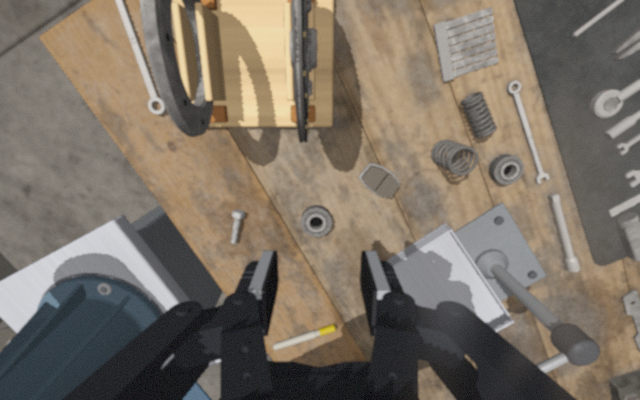

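The hook now lies parallel to the tray sides (fits of 9.3° and 9.8° against the stand's 9.7°). Its rod runs from (310,200) to (350,415) in the crop. Next I refine the ring from all views.

Run:
```python
from h import *
a=np.array([np.cos(np.radians(-28)),np.sin(np.radians(-28))]); t=np.array([-a[1],a[0]])
for cam,tag in (("wrist","4"),("top","4"),("scene","4")):
    W=world(load(cam,tag))
    b=(np.abs(W[...,0]-.47)<.15)&(np.abs(W[...,1]-.24)<.15)&(W[...,2]>.1)&(W[...,2]<.22)
    n=W[...,:2]@a; m=b&(n<.305); P=W[m]
    print(cam,len(P),"t",np.percentile(P[:,:2]@t,[.5,50,99.5]).round(4),"ztop",np.percentile(P[:,2],99))
    for lo,hi in((.11,.125),(.125,.14),(.14,.155),(.155,.17),(.17,.178),(.178,.185),(.185,.195)):
        Q=P[(P[:,2]>lo)&(P[:,2]<hi)]
        if len(Q)>8: 
            nn=Q[:,:2]@a; c=np.polyfit(Q[:,:2]@t,nn,1)
            print("  z",lo,len(Q),"n",np.percentile(nn,[2,50,98]).round(4),"tmid",((Q[:,:2]@t).min()+(Q[:,:2]@t).max())/2,"yaw err deg",np.degrees(np.arctan(c[0])).round(2))
```

```text
wrist 3927 t [0.358  0.4197 0.4698] ztop 0.18573549180801865
  z 0.11 156 n [0.2454 0.2538 0.2549] tmid 0.3729004961054262 yaw err deg 7.59
  z 0.125 227 n [0.246 0.255 0.256] tmid 0.37975453416409116 yaw err deg 8.81
  z 0.14 442 n [0.2456 0.2561 0.2574] tmid 0.4192755072778102 yaw err deg 3.02
  z 0.155 957 n [0.2464 0.2571 0.2584] tmid 0.4231694042359185 yaw err deg 3.43
  z 0.17 688 n [0.2469 0.2575 0.2589] tmid 0.42919918077661134 yaw err deg 5.84
  z 0.178 1265 n [0.2466 0.2535 0.2583] tmid 0.4355550121324495 yaw err deg 1.13
  z 0.185 117 n [0.2476 0.2505 0.2557] tmid 0.4430925907081563 yaw err deg -1.45
top 208 t [0.3558 0.3897 0.5209] ztop 0.1775731335113262
  z 0.11 17 n [0.2405 0.2505 0.2526] tmid 0.4374589883559515 yaw err deg 1.6
  z 0.125 28 n [0.2407 0.2498 0.2536] tmid 0.4408563317118558 yaw err deg -0.41
  z 0.14 48 n [0.2421 0.2494 0.2551] tmid 0.4421363331221477 yaw err deg 0.03
  z 0.155 70 n [0.2432 0.2497 0.2555] tmid 0.4417731552250693 yaw err deg -0.54
  z 0.17 35 n [0.2437 0.2488 0.2553] tmid 0.4423000320053172 yaw err deg -1.4
scene 296 t [0.3523 0.3981 0.5197] ztop 0.18513541051283172
  z 0.11 47 n [0.2405 0.2485 0.2538] tmid 0.43536796322232035 yaw err deg -0.05
  z 0.125 47 n [0.2435 0.252  0.2554] tmid 0.4364555339763515 yaw err deg 1.14
  z 0.14 44 n [0.2436 0.2532 0.2567] tmid 0.42910849428763265 yaw err deg 2.61
  z 0.155 50 n [0.2454 0.2557 0.2576] tmid 0.4366521637526287 yaw err deg 3.23
  z 0.17 33 n [0.2464 0.2555 0.2583] tmid 0.4319266602049577 yaw err deg 5.04
  z 0.178 39 n [0.246  0.2521 0.2582] tmid 0.437011151663883 yaw err deg 0.68
```

Run:
```python
from h import *
go([.4283,.2683,.26],-28)
```

```text
t 8.75 pos [0.485  0.0969 0.3329] yaw -28.23 z [-1.e-03  1.e-04 -1.e+00] shift [-0.131  -0.1243  0.073 ] turnz -0.004 q [-0.04 -0.06  1.71  0.    1.5   0.45] open 0.5 F [ 0.9 -0.4  0.3] tips 0.025
```

```bash
python3 -m pendant '[[[-0.026,-0.025,0,0,0,0,0],[-0.026,-0.025,0,0,0,0,0],[-0.026,-0.025,0.01,0,0,0,0],[-0.026,-0.025,0.03,0,0,0,0],[-0.027,-0.0243,0.03,0,0,0,0],[0,0,0,0,-0.061,0,0],[0,0,0,0,0,0,0]]]'
python3 - <<'E'
from h import *
go([.4283,.2683,.182],-28)
L=snap("wrist","5"); W=world(L); snap("scene","5"); crop(load("scene","5"),200,80,360,230,5,"s5.png")
a=np.array([np.cos(np.radians(-28)),np.sin(np.radians(-28))]); t=np.array([-a[1],a[0]])
b=(np.abs(W[...,0]-.47)<.15)&(np.abs(W[...,1]-.24)<.15)&(W[...,2]>.1)&(W[...,2]<.22)
P=W[b&(W[...,:2]@a<.305)]
for lo,hi in((.11,.125),(.14,.155),(.155,.17),(.17,.178),(.178,.195)):
    Q=P[(P[:,2]>lo)&(P[:,2]<hi)]
    if len(Q)>8: print(lo,len(Q),np.percentile(Q[:,:2]@a,[2,50,98]).round(4),(Q[:,:2]@t).min(),(Q[:,:2]@t).max())
E
```

```text
time_s: 9.45
eef_pos: [0.4276, 0.2687, 0.262]
eef_rot: [-0.007, 0.969, -0.243, -0.031]
wrist_force: [0.8, -0.0, 0.5]
opening: 0.498
t 9.45 pos [0.4276 0.2687 0.262 ] yaw -28.17 z [-0.0568  0.0281 -0.998 ] shift [ 0.0058 -0.0002  0.0798] turnz -0.0029 q [0.3  0.04 1.75 0.04 1.4  0.78] open 0.498 F [ 0.8 -0.   0.5] tips 0.025
0.11 71 [0.2402 0.2437 0.2518] 0.37513957713309937 0.5282743910305517
0.14 321 [0.2419 0.248  0.2553] 0.3695470686993303 0.5191300903980809
0.155 676 [0.2436 0.2499 0.257 ] 0.37567514738504565 0.509237661303885
0.17 705 [0.2452 0.2518 0.2583] 0.39190781359958354 0.4925337430480991
0.178 1523 [0.2462 0.2517 0.2578] 0.40676459106120927 0.47853495756528597
```

View pics/s5.png

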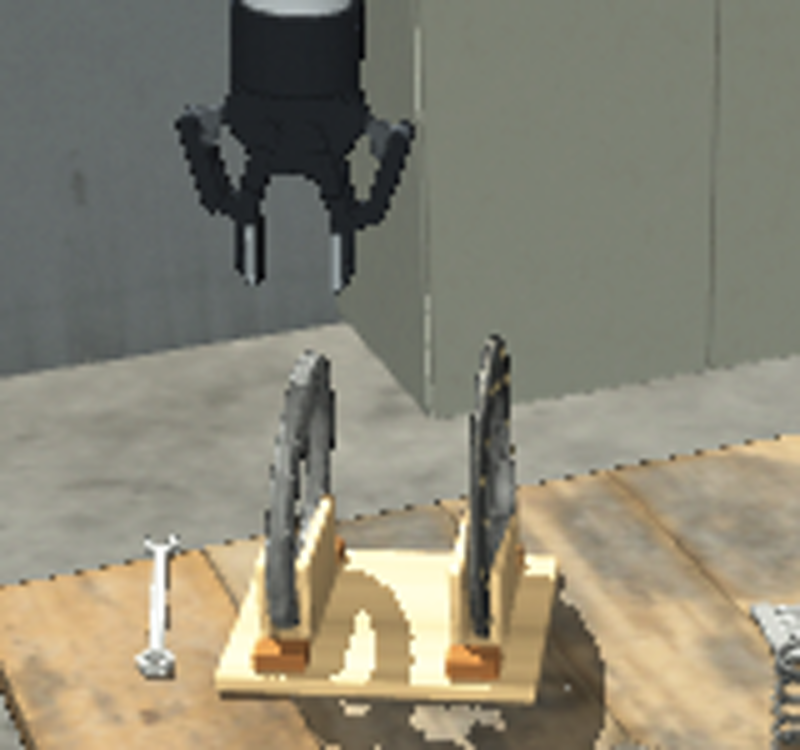

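View pics/wrist5.png

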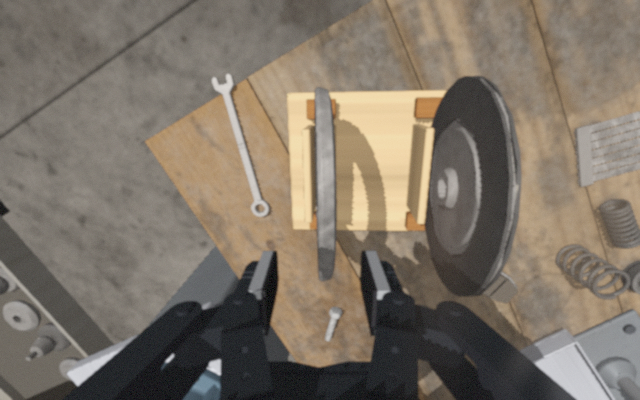

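The ring is centred under the jaws: it spans (327,90)–(327,275) in the wrist view, and the fingers are at x=260 and x=375. It leans about 5°. Now a small correction, then descend.

```bash
python3 - <<'E'
from h import *
go([.4300,.2709,.182],-28)
E
python3 -m pendant '[[[0,-0.002,0,0,-0.02,0,0],[0.002,-0.001,0.02,0,0,0,0],[0.002,0,0.02,0,0,0,0],[0.001,0,0.02,0,0,0,0],[0,0,0,0,0,0,0]]]'
python3 - <<'E'
from h import *
go([.4300,.2709,.182],-28)
E
```

```text
t 9.55 pos [0.4289 0.2678 0.2636] yaw -28.24 z [-0.0523  0.0281 -0.9982] shift [ 0.0043 -0.0032  0.0814] turnz -0.0042 q [0.3  0.04 1.75 0.04 1.4  0.78] open 0.501 F [-0.   0.1 -0.4] tips 0.025
time_s: 10.05
eef_pos: [0.4288, 0.2697, 0.2011]
eef_rot: [-0.009, 0.969, -0.244, -0.041]
wrist_force: [-0.7, -0.3, 0.1]
opening: 0.499
t 10.05 pos [0.4288 0.2697 0.2011] yaw -28.24 z [-0.0752  0.037  -0.9965] shift [ 0.0021 -0.0017  0.019 ] turnz -0.0042 q [0.29 0.12 1.8  0.06 1.29 0.77] open 0.499 F [-0.7 -0.3  0.1] tips 0.025
```

```bash
python3 -m pendant '[[[0.001,-0.001,0.01,0,0,0,0],[0.001,-0.001,0.009,0,0,0,0],[0,0,0,0,0,0,0.3],[0,0,0,0,0,0,0.5],[0,0,0,0,0,0,0.9],[0,0,0,0,0,0,0.9],[0,0,0,0,0,0,0.9],[0,0,0,0,0,0,0.9]]]'
python3 - <<'E'
from h import *
go([.4300,.2709,.182],-28)
L=snap("scene","6"); crop(L,200,80,360,230,5,"s6.png"); snap("wrist","6")
E
```

```text
time_s: 10.85
eef_pos: [0.431, 0.2727, 0.1846]
eef_rot: [-0.01, 0.969, -0.242, -0.039]
wrist_force: [-4.3, 1.7, 5.6]
opening: 0.126
t 10.85 pos [0.431  0.2727 0.1846] yaw -28.07 z [-0.0714  0.0388 -0.9967] shift [0.0002 0.0021 0.0026] turnz -0.0013 q [0.3  0.14 1.81 0.06 1.25 0.77] open 0.126 F [-4.3  1.7  5.6] tips 0.025
```

View pics/s6.png

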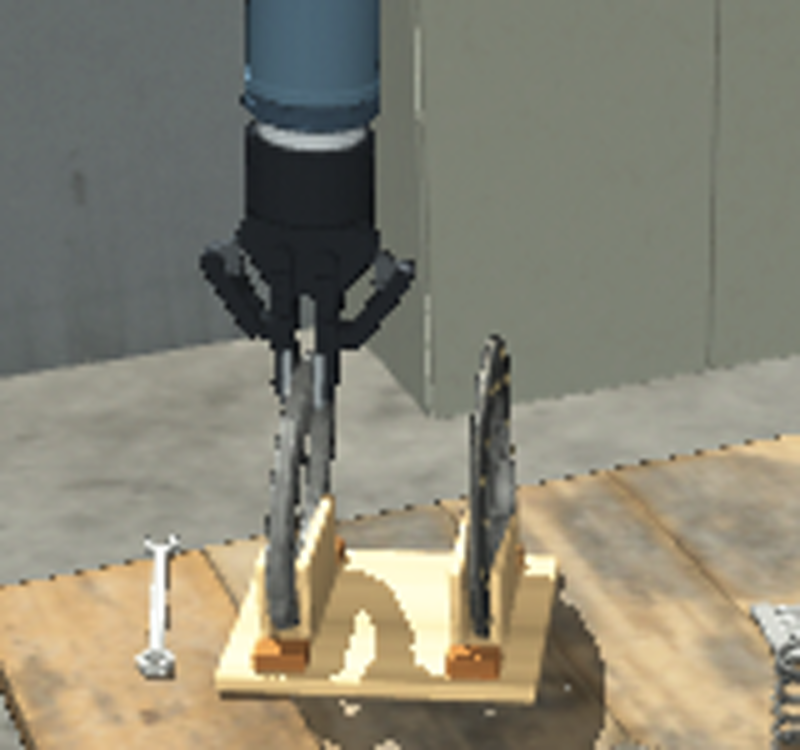

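The grip is on (opening about 11 mm, the ring's thickness), with the pads on the ring's top at (300,375). Now I lift.

```bash
python3 -m pendant '[[[0,0,-0.006,0,0,0,0.9],[0,0,-0.012,0,0,0,0.9],[0,0,-0.018,0,0,0,0.9],[0,0,-0.02,0,0,0,0.9],[0,0,-0.022,0,0,0,0.9],[0,0,-0.025,0,0,0,0.9],[0,0,-0.025,0,0,0,0.9],[0,0,-0.025,0,0.04,0,0.9],[0,0,-0.01,0,0.038,0,0.9],[0,0,0,0,0,0,0.9]]]'
python3 - <<'E'
from h import *
go([.47,-.21,.34],9.7)
L=snap("scene","7"); crop(L,200,30,360,230,4,"s7.png"); snap("top","7")
E
```

```text
time_s: 11.95
eef_pos: [0.4426, 0.2668, 0.3487]
eef_rot: [-0.001, 0.97, -0.242, 0.001]
wrist_force: [-0.7, -0.8, -7.1]
opening: 0.13
t 11.95 pos [0.4426 0.2668 0.3487] yaw -28.06 z [ 0.0028  0.0017 -1.    ] shift [0.2484 0.4079 0.0079] turnz -0.659 q [ 0.31 -0.02  1.63  0.    1.52  0.8 ] open 0.13 F [-0.7 -0.8 -7.1] tips 0.025
```

View pics/s7.png

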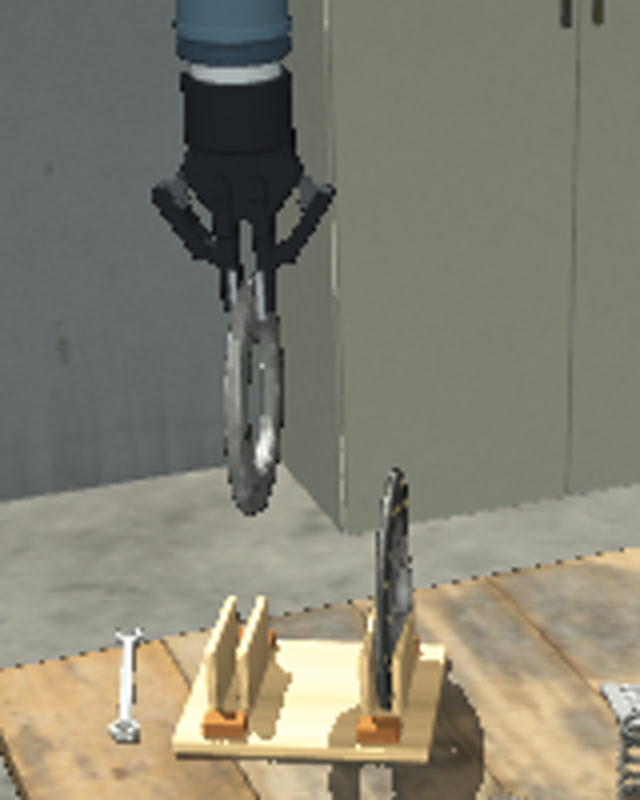

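Ring lifted with the disc undisturbed. I rise to clear the disc, then carry the ring to a point in line with the rod, 170 mm out from the post.

```bash
python3 -m pendant '[[[0,0,-0.02,0,0,0,0.9],[0,0,-0.025,0,0,0,0.9],[0.01,0.015,-0.02,0,0,0,0.9],[0.02,0.03,0,0,0,0,0.9],[0.0236,0.0365,0,0,0,0,0.9],[0.0236,0.0365,0,0,0,0,0.9],[0.0236,0.0365,0,0,0,0,0.9],[0.0236,0.0365,0,0,0,0,0.9],[0.0236,0.0365,0,0,0,0,0.9],[0.0236,0.0365,0,0,0,0,0.9]]]'
python3 -m pendant '[[[0.0236,0.0365,0,0,0,0,0.9],[0.0236,0.0365,0,0,0,0,0.9],[0.022,0.035,0,0,0,0,0.9],[0.015,0.02,0,0,0,0,0.9],[0,0,0,0,0,-0.11,0.9],[0,0,0,0,0,-0.11,0.9],[0,0,0,0,0,-0.11,0.9],[0,0,0,0,0,-0.11,0.9],[0,0,0,0,0,-0.11,0.9],[0,0,0,0,0,-0.109,0.9]]]'
python3 - <<'E'
from h import *
go([.4824,-.2096,.282],9.6)
E
```

```text
time_s: 13.05
eef_pos: [0.4689, -0.049, 0.409]
eef_rot: [-0.001, 0.97, -0.243, -0.003]
wrist_force: [1.2, 0.9, -6.9]
opening: 0.129
time_s: 14.05
eef_pos: [0.483, -0.1998, 0.4083]
eef_rot: [-0.002, 0.996, 0.086, -0.003]
wrist_force: [-0.1, -0.4, -7.0]
opening: 0.133
t 14.05 pos [ 0.483  -0.1998  0.4083] yaw 9.91 z [-0.0061  0.004  -1.    ] shift [-0.0017  0.0102  0.1263] turnz 0.0054 q [-0.62 -0.02  1.52 -0.    1.65 -0.79] open 0.133 F [-0.1 -0.4 -7. ] tips 0.025
```

```bash
python3 -m pendant '[[[-0.001,0.005,0.015,0,0,0.005,0.9],[-0.001,0.005,0.025,0,0,0,0.9],[0,0,0.03,0,0,0,0.9],[0,0,0.03,0,0,0,0.9],[0,0,0.02,0,0,0,0.9],[0,0,0.005,0,0,0,0.9],[0,0,0,0,0,0,0.9]]]'
python3 - <<'E'
from h import *
go([.4824,-.2096,.282],9.6)
L=snap("scene","8"); crop(L,280,120,480,330,3,"s8.png"); T=snap("top","8"); crop(T,340,130,480,290,4,"t8.png")
W=world(L)
b=(W[...,0]>.44)&(W[...,0]<.50)&(W[...,1]>-.33)&(W[...,1]<-.08)&(W[...,2]>.08)&(W[...,2]<.29)
P=W[b]; print(len(P)); a=np.array([.986,.167]);t=np.array([-.167,.986])
s=P[:,:2]@a; print("n",np.percentile(s,[1,50,99]),"t",np.percentile(P[:,:2]@t,[1,99]),"z",np.percentile(P[:,2],[1,99]), "rod t",np.array([.65,-.181])@t)
E
```

```text
time_s: 14.75
eef_pos: [0.482, -0.2097, 0.2836]
eef_rot: [-0.002, 0.997, 0.081, -0.003]
wrist_force: [-0.5, -0.0, -7.3]
opening: 0.125
t 14.75 pos [ 0.482  -0.2097  0.2836] yaw 9.25 z [-0.0059  0.0037 -1.    ] shift [ 0.0004 -0.0001  0.0016] turnz -0.0061 q [-0.64  0.05  1.69 -0.    1.4  -0.8 ] open 0.125 F [-0.5 -0.  -7.3] tips 0.025
1843
n [0.42122409 0.43381625 0.44757057] t [-0.37421289 -0.2074547 ] z [0.11623559 0.28761285] rod t -0.287016
```

View pics/s8.png

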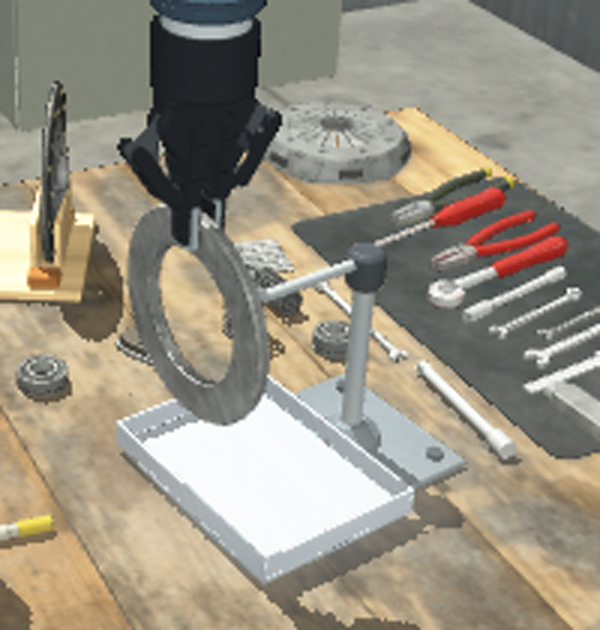

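View pics/t8.png

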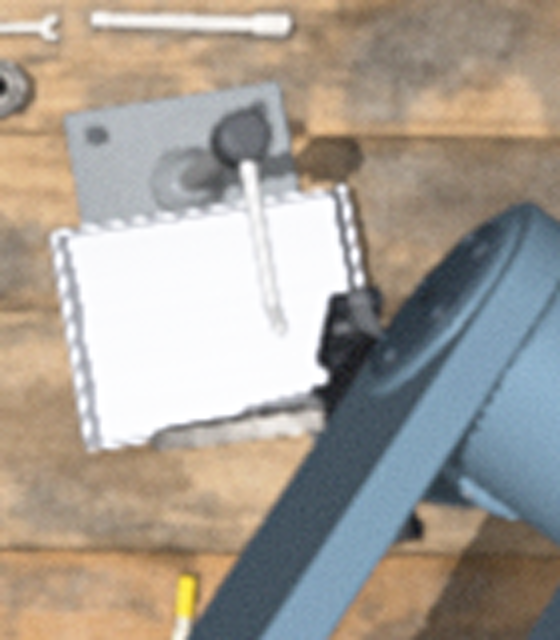

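The ring is square to the rod with its hole around the rod's line: ring centre t=-0.2905 against the rod's -0.287, z about 0.20. Now I slide it inward over the tip.

```bash
python3 -m pendant '[[[0.01,-0.0015,0,0,0,-0.006,0.9],[0.018,-0.0015,0,0,0,0,0.9],[0.02,0,0,0,0,0,0.9],[0.02,0,0,0,0,0,0.9],[0.02,0,0,0,0,0,0.9],[0.015,0,0,0,0,0,0.9],[0.005,0,0,0,0,0,0.9],[0,0,0,0,0,0,0.9]]]'
python3 - <<'E'
from h import *
go([.65-.062*.9857,-.181-.062*.1685,.228],9.6)
L=snap("scene","9"); crop(L,280,120,480,330,3,"s9.png")
E
```

```text
time_s: 15.65
eef_pos: [0.5897, -0.1887, 0.2858]
eef_rot: [-0.001, 0.996, 0.085, -0.001]
wrist_force: [-1.2, -0.2, -6.9]
opening: 0.123
t 15.65 pos [ 0.5897 -0.1887  0.2858] yaw 9.76 z [-0.0019  0.001  -1.    ] shift [-0.0012  0.0026  0.0578] turnz 0.0028 q [-0.5   0.26  1.46 -0.    1.43 -0.67] open 0.123 F [-1.2 -0.2 -6.9] tips 0.025
```

View pics/s9.png

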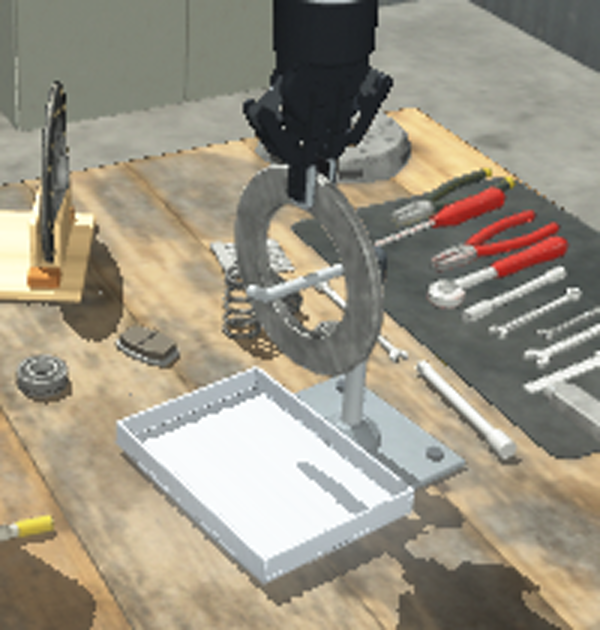

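The rod passes through the ring's hole, with the tip at (255,293). Now I lower it while watching the force.

```bash
python3 -m pendant '[[[0,0,0.01,0,0,0,0.9],[0,0,0.015,0,0,0,0.9],[0,0,0.015,0,0,0,0.9],[0,0,0.008,0,0,0,0.9],[0,0,0.003,0,0,0,0.9],[0,0,0,0,0,0,0.9]]]'
python3 -m pendant '[[[0,0,0.002,0,0,0,0.9],[0,0,0.001,0,0,0,0.9],[0,0,0,0,0,0,0.9]]]'
python3 -m pendant '[[[0,0,0.002,0,0,0,0.9],[0,0,0,0,0,0,0.9]]]'
```

```text
time_s: 16.3
eef_pos: [0.5884, -0.1889, 0.2336]
eef_rot: [-0.001, 0.996, 0.085, -0.002]
wrist_force: [-0.2, -0.7, -6.3]
opening: 0.126
time_s: 16.6
eef_pos: [0.5889, -0.189, 0.2318]
eef_rot: [-0.001, 0.996, 0.085, -0.001]
wrist_force: [0.7, 0.5, -7.1]
opening: 0.129
time_s: 16.8
eef_pos: [0.5886, -0.1889, 0.2293]
eef_rot: [-0.001, 0.996, 0.085, -0.001]
wrist_force: [-0.8, -0.4, -7.2]
opening: 0.127
```

```bash
python3 -m pendant '[[[0,0,0.001,0,0,0,0.9],[0,0,0,0,0,0,0.9]]]'
python3 -m pendant '[[[0,0,0.001,0,0,0,0.9],[0,0,0,0,0,0,0.9]]]'
python3 - <<'E'
from h import *
go([.65-.062*.9857,-.181-.062*.1685,.228],9.6)
L=snap("scene","10"); crop(L,300,150,440,290,5,"s10.png")
E
```

```text
time_s: 17.0
eef_pos: [0.5887, -0.1889, 0.2283]
eef_rot: [-0.001, 0.996, 0.085, -0.001]
wrist_force: [-0.6, -0.4, -7.3]
opening: 0.124
time_s: 17.2
eef_pos: [0.5886, -0.1889, 0.2273]
eef_rot: [-0.001, 0.996, 0.085, -0.001]
wrist_force: [0.4, 0.5, -7.4]
opening: 0.128
t 17.2 pos [ 0.5886 -0.1889  0.2273] yaw 9.71 z [-0.0029  0.0015 -1.    ] shift [-0.0002  0.0025 -0.0007] turnz 0.0019 q [-0.5   0.3   1.52 -0.    1.32 -0.67] open 0.128 F [ 0.4  0.5 -7.4] tips 0.025
```

View pics/s10.png

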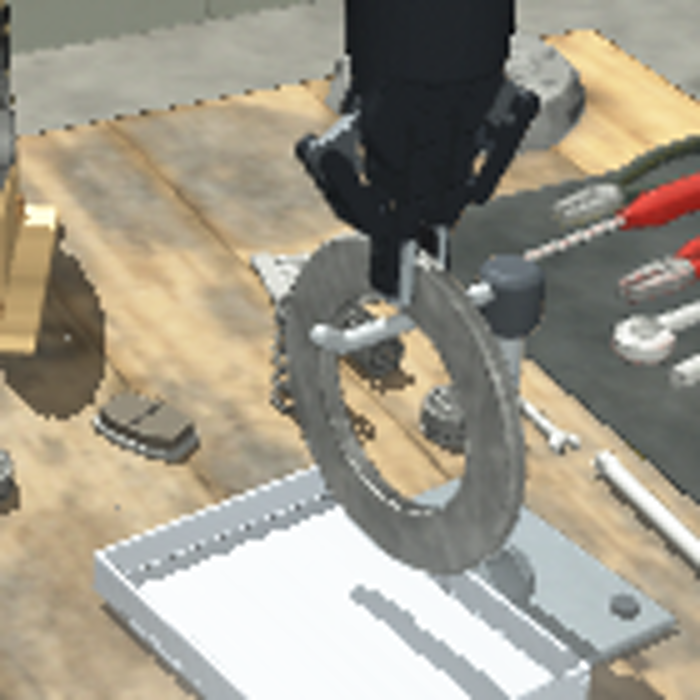

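```bash
for i in 1; do python3 -m pendant '[[[0,0,0.001,0,0,0,0.9],[0,0,0,0,0,0,0.9]]]'; done
python3 -m pendant '[[[0,0,0.001,0,0,0,0.9],[0,0,0,0,0,0,0.9]]]'
python3 -m pendant '[[[0,0,0.001,0,0,0,0.9],[0,0,0,0,0,0,0.9]]]'
```

```text
time_s: 17.45
eef_pos: [0.5888, -0.189, 0.2269]
eef_rot: [-0.001, 0.996, 0.085, -0.001]
wrist_force: [-0.2, 0.6, -4.5]
opening: 0.129
time_s: 17.65
eef_pos: [0.5889, -0.189, 0.2266]
eef_rot: [-0.001, 0.996, 0.085, -0.001]
wrist_force: [-3.6, 1.3, 3.3]
opening: 0.131
time_s: 17.85
eef_pos: [0.589, -0.1892, 0.2265]
eef_rot: [-0.0, 0.996, 0.085, -0.001]
wrist_force: [-5.7, 2.7, 8.6]
opening: 0.124
```

The ring is now resting on the rod: Fz went from -7 to +8.6 N. I back off 1 mm and open partway.

```bash
python3 -m pendant '[[[0,0,-0.001,0,0,0,0.9],[0,0,-0.0005,0,0,0,0.7],[0,0,0,0,0,0,0.6],[0,0,0,0,0,0,0.5],[0,0,0,0,0,0,0.35],[0,0,0,0,0,0,0.25],[0,0,0,0,0,0,0.15],[0,0,0,0,0,0,0.15]]]'
python3 - <<'E'
from h import *
go([.65-.062*.9857,-.181-.062*.1685,.228],9.6)
L=snap("scene","11"); crop(L,300,150,440,290,5,"s11.png")
E
```

```text
time_s: 18.65
eef_pos: [0.5887, -0.189, 0.2259]
eef_rot: [-0.001, 0.996, 0.085, -0.001]
wrist_force: [0.7, -0.7, -0.2]
opening: 0.426
t 18.65 pos [ 0.5887 -0.189   0.2259] yaw 9.7 z [-0.0026  0.0014 -1.    ] shift [-0.0003  0.0025 -0.0021] turnz 0.0018 q [-0.5   0.3   1.52 -0.    1.32 -0.67] open 0.426 F [ 0.7 -0.7 -0.2] tips 0.025
```

View pics/s11.png

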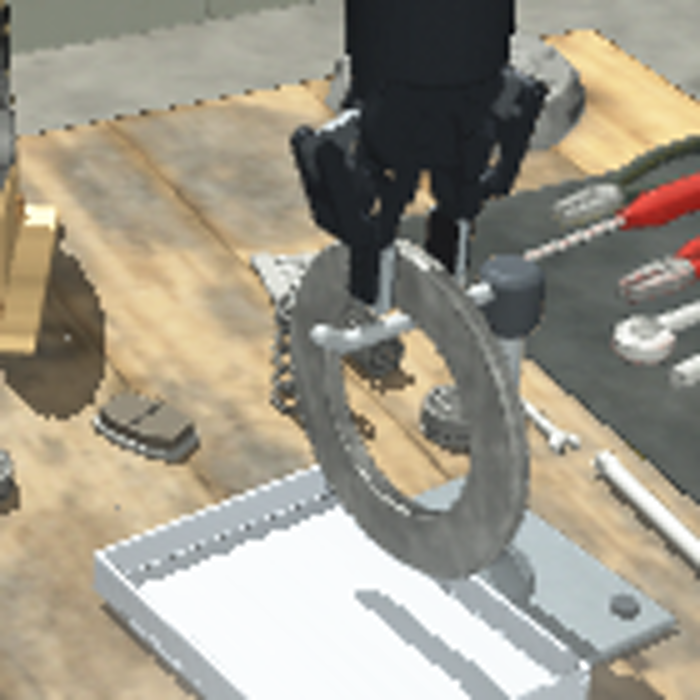

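The ring hangs on the rod, with the fingers clear on both sides at (370,270) and (450,240). I raise the gripper straight up and back off.

```bash
python3 -m pendant '[[[0,0,-0.005,0,0,0,0.15],[0,0,-0.01,0,0,0,0.15],[0,0,-0.02,0,0,0,0.15],[0,0,-0.03,0,0,0,0.15],[0,0,-0.04,0,0,0,0.15],[0,0,-0.04,0,0,0,0.15],[-0.03,-0.03,0,0,0,0,0.15],[-0.03,-0.04,0,0,0,0,0.15],[-0.03,-0.04,0,0,0,0,0.15],[-0.02,-0.04,0,0,0,0,0.15]]]'
python3 -m pendant '[[[-0.02,-0.04,0,0,0,0,0.15],[-0.02,-0.04,0,0,0,0,0.15],[0,0,0,0,0,0,0.15],[0,0,0,0,0,0,0.15],[0,0,0,0,0,0,0.15],[0,0,0,0,0,0,0.15],[0,0,0,0,0,0,0.15],[0,0,0,0,0,0,0.15],[0,0,0,0,0,0,0.15],[0,0,0,0,0,0,0.15]]]'
python3 - <<'E'
from h import *
L=snap("scene","12"); crop(L,230,100,480,330,3,"s12.png"); T=snap("top","12"); crop(T,180,130,480,290,2.6,"t12.png")
go([.5,0,.3],0)
th=np.radians(9.7);ex=np.array([np.cos(th),np.sin(th)]);ey=np.array([-ex[1],ex[0]])
for n,L in(("scene",L),("top",T)):
    W=world(L); Q=(W[...,:2]-[.65,-.181])@np.stack([ex,ey],1)
    m=(Q[...,0]>-.12)&(Q[...,0]<-.02)&(abs(Q[...,1])<.1)&(W[...,2]>.045)&(W[...,2]<.25)
    big=m&(abs(Q[...,1])>.012)
    print(n,big.sum(),"x",np.percentile(Q[big][:,0],[1,50,99]),"y",np.percentile(Q[big][:,1],[1,99]),"z",np.percentile(W[big][:,2],[1,99]))
    r=m&~big&(W[...,2]>.185)&(W[...,2]<.2)&((Q[...,0]<-.085)|(Q[...,0]>-.04)); 
    if r.sum()>5: print(" rod",r.sum(),Q[r].mean(0))
    m2=(Q[...,0]>-.128)&(Q[...,0]<-.08)&(abs(Q[...,1])<.03)&(W[...,2]>.185)&(W[...,2]<.215)
    if m2.sum(): print(" tip",m2.sum(),Q[m2].mean(0),np.degrees(np.arctan2(-Q[m2].mean(0)[1],-Q[m2].mean(0)[0])))
E
```

```text
time_s: 19.7
eef_pos: [0.4536, -0.0589, 0.3725]
eef_rot: [-0.0, 0.996, 0.084, -0.001]
wrist_force: [0.9, 0.7, 0.6]
opening: 0.424
time_s: 20.7
eef_pos: [0.4025, 0.0121, 0.3716]
eef_rot: [-0.001, 0.996, 0.084, -0.001]
wrist_force: [-0.0, 0.1, -0.8]
opening: 0.426
t 20.8 pos [0.4025 0.0122 0.3717] yaw 9.7 z [-0.0028  0.0015 -1.    ] shift [0.0942 0.0286 0.0714] turnz 0.1693 q [-0.27 -0.3   1.84  0.    1.61 -0.44] open 0.428 F [ 0.3  0.2 -0.1] tips 0.025
scene 1497 x [-0.07050832 -0.06719855 -0.05675211] y [-0.08835219  0.080193  ] z [0.06192502 0.22487026]
 rod 53 [-0.08927763 -0.0035073 ]
 tip 65 [-0.10201108 -0.00329077] 1.847662653891223
top 507 x [-0.06946616 -0.06596529 -0.05654811] y [-0.07952643  0.0853603 ] z [0.0738183 0.2270872]
 rod 84 [-0.06931133  0.00149165]
 tip 75 [-0.10051801  0.00133209] -0.7592565077137996
```

View pics/s12.png

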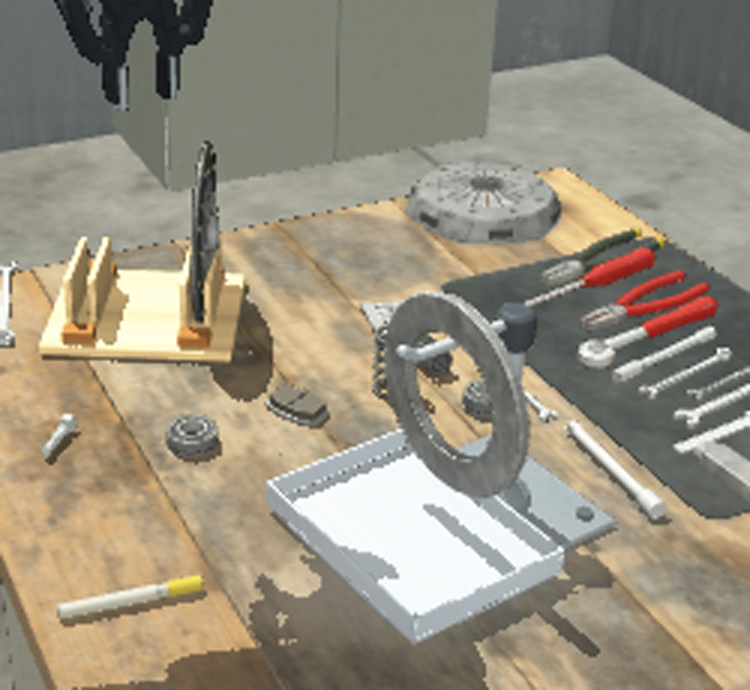

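View pics/t12.png

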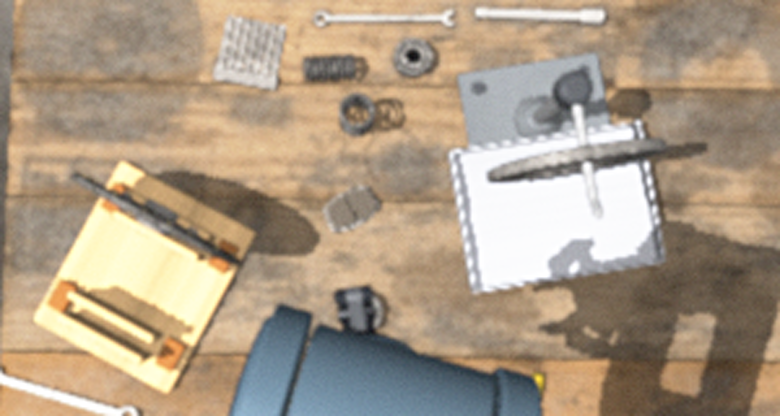

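The ring hangs about 64 mm out on the rod, its lower edge well above the tray's 32 mm rim. The disc still stands in its slot at (205,240), and the gripper is well away. I'm handing it in.

```bash
python3 -c "
from bench import ctrl
print(ctrl.hand_in(), ctrl.get_obs()['time_s'])"
```

```text
the job is handed in; nothing more can be done
the job is handed in; nothing more can be done
```

I turned the hook over the middle of the tray, then lifted the ring out of its slot and hung it on the hook arm. The clutch disc was never touched. I handed in at about 21 s of the 58 s allowed; no verdict is reported.

**Last checks**
- **Hook:** it points within about 2° of the tray's centre line. The two cameras disagree slightly: one puts it at +1.8° and the other at -0.8°, which is within the 2 mm calibration error. The rod fits before hanging gave 9.3° and 9.8°, against the stand's 9.7°.
- **Ring:** it hangs still about 64 mm out from the post, between the collar and the rising tip. Its lower edge is at about 60 mm, clear of the 32 mm rim.
- **Disc and gripper:** the disc stands in its slot, and the gripper is about 0.3 m away, touching nothing.
- **Force:** the highest wrist force I read was about 11 N, when the ring came to rest on the rod.

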